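# Dose a coffee ball and hold the slide at the mark

## Robot

A 6-joint arm with a two-finger parallel gripper is mounted at the origin on the work surface. World frame = base frame: x ahead of the robot, y to its left, z up, the work surface at z = 0. Lengths are in m, angles in degrees, forces in N, time in s.
With the tool pointing down it reaches from about 0.35 to 0.875 m from the base axis. Payload 4.2 kg.
Tool frame: the origin (TCP) lies midway between the tips of the shut fingers; the grasp point (between the pads) lies 19 mm behind it; z points along the fingers, y is the line along which they close (so a half turn about z gives the same grasp; the last joint's range is limited). The gripper opens to 87 mm and grips with 3 to 60 N. Pads are 19 mm wide; open, the fingers measure 117 mm over their backs; the gripper's body (75 mm by 190 mm) begins 51 mm behind the grasp point.
Start: joints at [91.249, 22.042, 0.453, 0, -68.411, -14.817], TCP at [0.147, 0.608, 0.223] pointing down, gripper open.
Joint ranges: [-179.83, 179.83], [-69.29, 118.12], [-61.27, 80.66], [-181.25, 117.63], [-171.15, -9.14], [-177.46, 177.46]. Speed limits (degrees/s): [159.86, 159.86, 180, 180, 180, 180].

## Interface

Orientations are given as [roll, pitch, yaw] about the fixed x, y, z axes, in that order (R = Rz(yaw) Ry(pitch) Rx(roll)).
In Python, from workcell import env gives the robot as it stands. The module is installed in compiled form; this text tells all that it offers. Calls block until the motion is done:
- env.goto(position, orientation): joint-space move of the TCP to a pose.
- env.move_straight(position, rotation=None, rate=0.15, force_limit=None): straight line of the TCP; rotation=None keeps the orientation; rate is the mean speed in m/s. With force_limit (N) it stops when the force on the tool has changed by that much, and returns True; else False.
- env.set_joints(angles): joint-space move.
- env.gripper_to(opening, grasp_force=None): opening from 0.0 (shut) to 1.0 (fully open); grasp_force is the grip in N (None keeps the last); returns when the fingers have stopped.
- env.dwell(seconds).
- env.inverse_kinematics(position, orientation): joint angles nearest the present ones, or None.
- env.read_state(): the state.
- env.grab_frame(name): name is "side" or "top" or "wrist"; returns a dict with "image" (420x560x3 uint8, blue, green, red), "fx", "fy", "cx", "cy" (pixels), "D" ([k1, k2, p1, p2, k3] as OpenCV has them; the pictures are not rectified), "position" and "orientation" of the camera in the world. Camera axes: x right, y up, looking along -z (the intrinsics and any distortion apply to the point x, -y, -z); pixel columns grow to the right and rows downward; lengths in m; the calibration is good to about 2 mm. A picture is of the moment at which its call begins. There is no depth.
A pose or a line that the arm cannot do raises env.Unreachable and nothing moves.
- env.close_job(): hands the job in; it is judged then, once.
Trained networks look in a picture, given as the dict that the camera call returned (one of the last four; its "shot" number tells which), for a name from the list of things; names that differ only in an ending like _2 or _b are one class to them, and where a whole thing is asked for, a point or a joint stands for the part that bears it (a point fixed in the world has none). Each returns a list of dicts, best first, with "score" (0 to 1); they miss things now and then, are a little off and sometimes report something else, mostly with a low value. They report only what shows in the picture. A call takes as long as a camera call. They do not tell look-alikes from the thing itself.
- env.search_frame(picture, thing): "xyz" ([x, y, z] in m, in world coordinates, good to about 4 mm: the middle of the surface that is visible of it).
- env.trace(picture, thing): "mask" (420x560 bool, what is visible of it).
The state is a dict: "clock": time; "joint_positions": joint angles; "qvel": joint speeds; "joint_torque": joint torques, N m; "position": TCP position; "tool_rot": TCP orientation; "force": force on the tool from outside, world axes, zero at the start; "wrist_torque": the same for the moment, N m; "opening": opening from 0.0 (shut) to 1.0 (fully open); "finger_force": force on a finger pad.
Only numpy, scipy, OpenCV 4.12 (cv2) and the standard library are available. Lean on these libraries where they do the work, as an engineer would, in place of code of your own. Each camera call takes 0.05 s, during which the arm holds its last target. There are 200 camera calls.

## Task

Put the green coffee ball from the wooden tray into the loading well on top of the coffee-ball doser and let go of it there, with the slide still shut. Then take the wooden handle of the spring-return slide and pull it out until its white pointer is level with the red clip on the scale, so that the ball drops into the steel basket below, and finish still holding the handle there: do not let go at the end. Leave the other two balls, the basket and everything else on the counter where they are.

Things in the scene. Friction and masses are not known exactly. Their poses are not given: they have to be found in the camera images.
- machine: Fixed coffee-ball doser: black head on a pale blue column. Origin on the counter below the well's centre; x points from its front to its back, z up. Head: flat top at 130 mm, x -60 to +90 mm, y -60 to +60 mm; behind it a blue ridge (x 90 to 120 mm) up to 150 mm. Bay under the head open at front and sides. Scale bar, 12 mm wide, top at 88 mm, sticks out of the front at y = -66 mm to x = -235 mm.
- well (a point): Centre of the mouth of the loading well in the head's top, 130 mm above the counter: a straight round hole 47 mm in diameter. Its floor, 38 mm lower, is the slide's plate; a ball lying on it is about flush with the top. With the slide pulled out 45 mm or more the ball drops through into the basket.
- slide (a joint): How far the spring-return slide is pulled out, in m: 0 is shut, stop at 0.09. It moves along the machine's -x direction, level. The spring pulls it back with about 3 N when shut, 8 N at 60 mm; let go, it snaps shut.
- grip (a point): Middle of the top edge of the slide's wooden handle, an upright board 14 mm thick (machine x), 84 mm wide, 40 mm tall, top at 125 mm. Stands 63 mm clear of the head when shut; two flat steel stems (8 mm wide, 34 mm either side of the middle, 87 to 93 mm up) join it to the head, free space between. Can be pinched from above, one finger in front and one behind. Moves with the slide.
- pointer (a point): Tip of the white pointer (4 mm wide) on the -y end of the slide's handle, 100 mm above the counter, at the same machine x as the handle's middle; 68 mm from grip along machine -y. Moves with the slide.
- clip: Red clip on the outer side of the scale bar: the mark. Origin at its centre; 10 mm long (machine x), 14 mm wide, 24 mm tall, top at 102 mm; axes parallel to the machine's. The pointer passes beside it: the slide is at the mark when the pointer's tip has the same machine x as the clip's centre, 52 to 72 mm from where the pointer is when shut.
- basket: Loose open steel filter basket, round, 72 mm wide at the rim, 58 mm tall, walls 3 mm, standing upright on the machine's 12 mm base plate under the well, 250 g. Origin at the centre of its underside.
- tray: Fixed wooden tray 75 mm (x) by 210 mm (y) by 14 mm tall, origin at the centre of its underside, with three square seats, 23 mm wide, in a row along its y axis at -65, 0 and +65 mm, one ball in each, in any order.
- ball_green_center (a point): Centre of the green pressed-coffee ball: hard, 36 mm in diameter, about 30 g. In its seat the centre is 28 mm above the counter, 14 mm above the tray's top.
- ball_brown_center (a point): Centre of the dark brown ball, same size.
- ball_gold_center (a point): Centre of the gold ball, same size.
- mug: White mug, 80 mm wide, 90 mm tall; origin at the centre of its underside. A bystander.
- jar: Amber glass jar with a pale lid, 72 mm wide, 110 mm tall; origin at the centre of its underside. A bystander.
- mill: Dark wooden pepper mill, 56 mm wide, 175 mm tall; origin at the centre of its underside. A bystander.
- oil: Green glass bottle, 60 mm wide, 190 mm tall; origin at the centre of its underside. A bystander.
- spoon: Steel spoon with a wooden handle, lying on the counter; origin near its middle. A bystander.
There are look-alikes about, which are no part of the job. There is more than one size of the part that bears ball_green_center; the job needs the smallest.

How it is judged (in metres and radians):
On the way, in this order (a step that is already met when the one before it is completed fails the run):
1. the green ball lies in the loading well on the shut slide, let go (horizontal distance between ball_green_center and well below 0.01 m and z of ball_green_center in the frame of machine between 0.102 and 0.118 m and value of joint slide below 0.006 m and contact force between the fingers and ball_green below 0.1 N), for 0.2 s.
2. the green ball has dropped through into the basket (horizontal distance between ball_green_center and basket below 0.03 m and z of ball_green_center in the frame of basket between 0.01 and 0.045 m), for 0.1 s.
At the end, for the whole second after the job is handed in: The green ball lies in the upright basket, which has moved less than 20 mm; the slide is at rest with its pointer within 6 mm of the clip's centre along the slide's travel; the fingers hold the handle (contact force above 2.5 N) (all of step 2 and x of pointer in the frame of clip between -0.006 and 0.006 m and velocity of joint slide between -0.01 and 0.01 m/s and contact force between the fingers and slide above 2.5 N and distance of basket from where it was at the start of the episode below 0.02 m and angle between basket's own z axis and vertical below 0.15 rad); the arm keeps its last pose, push and grip.
It fails at once if the brown or gold ball is moved more than 25 mm (distance of any of ball_brown_center, ball_gold_center from where it was at the start of the episode above 0.025 m).
It fails at once if something else on the counter is moved more than 40 mm (distance of any of mug, jar, mill, oil, spoon from where it was at the start of the episode above 0.04 m).
It also fails if it takes over 48 s, if anything falls off the work surface, if the arm or the gripper's body presses on something with over 40 N, if the wrist force passes 120 N, or if a joint passes its speed limit or range.

## Working session

There is one attempt and no reset: what is moved stays moved. The work goes in short steps, each a Python script; the robot and the scene stay as the last script left them, time stands still between calls to the robot, and variables do not carry over. Pictures are saved under pics/ and viewed, at most 10 in all, crops included, and the job is handed in when it is done.

```bash
mkdir -p pics; cat > h.py <<'E'
import numpy as np, cv2
from workcell import env
from scipy.spatial.transform import Rotation as R
def cam(p):
    o=np.array(p["orientation"],float)
    M=R.from_euler('xyz',o,degrees=True).as_matrix() if o.shape==(3,) else o
    K=np.array([[p["fx"],0,p["cx"]],[0,p["fy"],p["cy"]],[0,0,1]]); return M,K,np.array(p["D"],float),np.array(p["position"],float)
def pix2w(p,uv,z):
    M,K,D,c=cam(p); q=cv2.undistortPoints(np.array([[uv]],float),K,D)[0,0]
    d=M@np.array([q[0],-q[1],-1]); return c+d*(z-c[2])/d[2]
def w2pix(p,X):
    M,K,D,c=cam(p); q=(np.atleast_2d(X)-c)@M*[1,-1,-1]
    return cv2.projectPoints(q,np.zeros(3),np.zeros(3),K,D)[0][:,0]
E
python3 - <<'E'
from h import *
print(env.read_state())
for n in ("side","top"):
    p=env.grab_frame(n); cv2.imwrite(f"pics/{n}0.png",p["image"]); print(n,p["position"],p["orientation"],p["fx"],p["D"])
    for t in ("ball_green_center","ball_brown_center","ball_gold_center","well","clip","grip","pointer","basket","tray","machine","mug","jar","mill","oil","spoon"):
        try:
            for r in env.search_frame(p,t)[:4]:
                if r["score"]>.2: print(t,np.round(r["xyz"],3),round(r["score"],2),w2pix(p,r["xyz"]).round()[0])
        except Exception as e: print(t,e)
E
```

```text
{'clock': 0.0, 'joint_positions': array([ 9.12500050e+01,  2.20925549e+01,  3.79924786e-01, -2.84846654e-02,
       -6.84116622e+01, -1.48151839e+01]), 'qvel': array([-0.03668324, -0.11992289,  0.08551817,  0.01745449, -0.07264817,
        0.0764187 ]), 'joint_torque': array([-2.34521940e-04, -3.90667427e+01,  1.87405211e+01,  4.21981260e+00,
        1.10169168e-02, -1.98851349e-04]), 'position': array([0.14645191, 0.60697991, 0.22144301]), 'tool_rot': array([ 1.79873071e+02, -6.19843257e-03, -1.35756813e+01]), 'force': array([-0.21491095,  0.45234707,  0.27624784]), 'wrist_torque': array([0.01970824, 0.00954032, 0.05577723]), 'finger_force': 0.0, 'opening': 0.9990575956020313}
side [0.11768533 0.90091951 0.91095221] [  52.09846751   -1.12679316 -152.9864095 ] 508.53444846183095 [-0.01456551  0.          0.          0.          0.        ]
ball_green_center [0.405 0.165 0.034] 0.89 [312. 290.]
ball_green_center [0.608 0.189 0.036] 0.67 [230. 266.]
ball_green_center [0.502 0.185 0.036] 0.53 [271. 280.]
ball_brown_center [0.512 0.12  0.035] 0.53 [280. 261.]
ball_brown_center [ 0.529 -0
[... 1167 characters left out ...]
044] 0.51 [237. 234.]
ball_gold_center [0.505 0.234 0.038] 0.65 [195. 236.]
ball_gold_center [ 0.66  -0.075  0.127] 0.49 [300. 183.]
clip [ 0.659 -0.076  0.126] 0.25 [300. 183.]
grip [ 0.566 -0.056  0.092] 0.87 [292. 217.]
pointer [ 0.568 -0.056  0.091] 0.91 [292. 216.]
tray [0.507 0.169 0.017] 0.57 [218. 237.]
tray [0.504 0.171 0.044] 0.37 [216. 237.]
mug [0.769 0.157 0.033] 0.74 [224. 151.]
jar [0.672 0.356 0.108] 0.91 [151. 177.]
jar [0.515 0.108 0.046] 0.52 [237. 234.]
mill [ 0.666 -0.36   0.123] 0.64 [400. 184.]
oil [ 0.576 -0.46   0.124] 0.85 [435. 216.]
oil [ 0.67  -0.36   0.124] 0.52 [400. 182.]
oil [ 0.657 -0.073  0.127] 0.51 [299. 184.]
spoon [ 0.376 -0.422  0.013] 0.96 [411. 284.]
```

```bash
python3 - <<'E'
import cv2
a=cv2.imread("pics/side0.png"); cv2.imwrite("pics/sc.png",cv2.resize(a[160:340,180:380],None,fx=3.3,fy=3.3,interpolation=3)[:600])
a=cv2.imread("pics/top0.png"); cv2.imwrite("pics/tc.png",cv2.resize(a[150:300,170:370],None,fx=4,fy=4,interpolation=3))
E
```

```text
(no output)
```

View pics/sc.png

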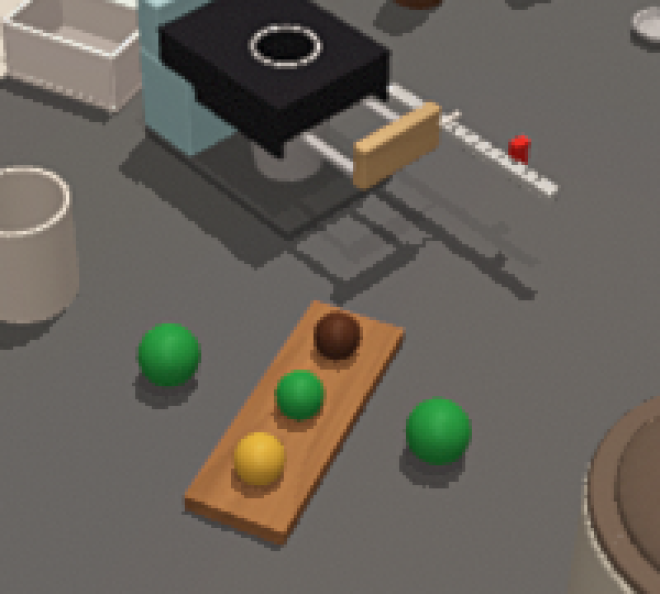

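View pics/tc.png

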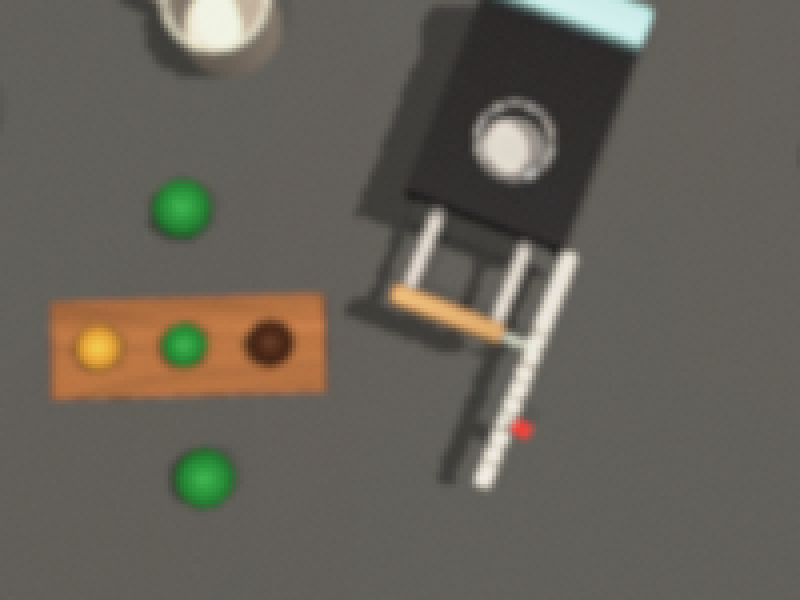

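View pics/side0.png

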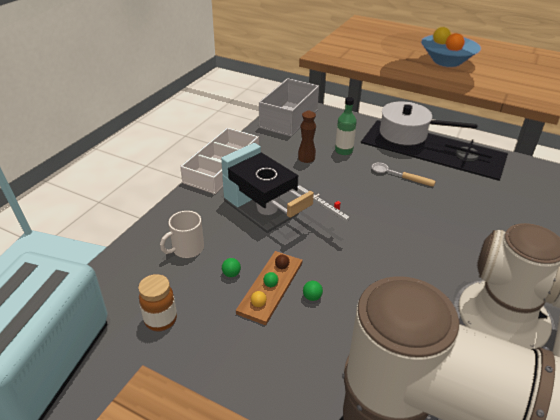

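The green candidates in the side picture are the ball in the tray's middle seat at (271,280), and loose larger balls at (231,268) and (312,290). I choose the one in the tray, which is visibly the smallest. The well is at (298,185) in the top picture and the red clip at about (300,257).

```bash
cat >> h.py <<'E'
def cents(p,kind,box=None):
    hsv=cv2.cvtColor(p["image"],cv2.COLOR_BGR2HSV); H,S,V=cv2.split(hsv)
    m={"green":(H>45)&(H<80)&(S>130),"red":((H<6)|(H>174))&(S>150)&(V>120)}[kind].astype(np.uint8)
    n,l,st,c=cv2.connectedComponentsWithStats(m); return [(c[i].round(1),st[i,4],st[i,:4]) for i in range(1,n) if st[i,4]>12]
def sphere(p,uv,z): return pix2w(p,uv,z)
E
python3 - <<'E'
from h import *
env.goto([0.56,0.10,0.36],[180,0,-20])
T=env.grab_frame("top");S=env.grab_frame("side")
W=env.grab_frame("wrist"); cv2.imwrite("pics/w1.png",W["image"]);print(W["position"],W["orientation"])
for n,p in (("T",T),("S",S),("W",W)):
    for k,z in (("green",.028),("red",.090)):
        for c,a,b in cents(p,k): print(n,k,c,a,b,pix2w(p,c,z).round(4))
f=lambda x,y,z:pix2w(T,(170+x/4,150+y/4),z).round(4)
print("well",f(514,141,.13),"handle",f(392,293,.125),f(504,333,.125),"clip",f(523,430,.102),"bar",f(484,488,.088),f(570,250,.088))
E
```

```text
[0.6240401  0.07865094 0.52181917] [-1.44537540e+01 -3.16755545e-02 -1.09938821e+02]
T green [215.5 235.8] 79 [211 231  10  10] [0.5088 0.1743 0.028 ]
T green [220.6 269.3] 154 [214 263  14  14] [0.4084 0.1549 0.028 ]
T red [300.3 256.9] 14 [298 255   5   4] [ 0.4513 -0.0822  0.09  ]
S green [230.6 267.1] 273 [222 258  19  19] [0.6098 0.187  0.028 ]
S green [270.3 279.4] 164 [263 273  15  14] [0.5069 0.1772 0.028 ]
S green [312.3 290.3] 306 [303 281  20  20] [0.4059 0.1616 0.028 ]
S red [336.8 204.7] 40 [334 201   6   9] [ 0.4516 -0.0827  0.09  ]
W green [217.9 158. ] 605 [204 145  29  27] [0.6142 0.1813 0.028 ]
W green [245.2 215.6] 314 [236 206  20  20] [0.5091 0.1751 0.028 ]
W green [275.7 254.2] 134 [265 250  22   8] [0.4254 0.1505 0.028 ]
W red [418.1 206.2] 102 [412 201  14  11] [ 0.4501 -0.0815  0.09  ]
well [ 0.6522 -0.0717  0.13  ] handle [0.543  0.0115 0.125 ] [ 0.5168 -0.0677  0.125 ] clip [ 0.4495 -0.0831  0.102 ] bar [ 0.4076 -0.0565  0.088 ] [ 0.5803 -0.1149  0.088 ]
```

View pics/w1.png

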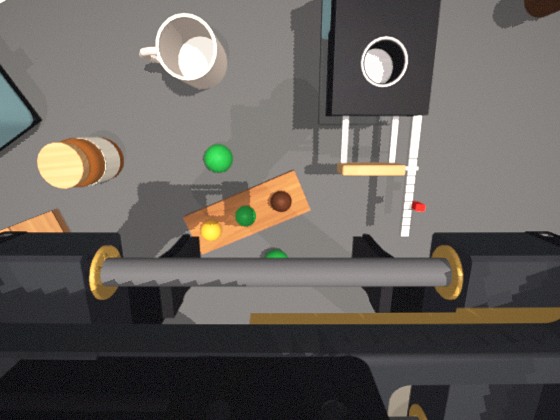

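The wrist view shows the tray green ball at (245,216), the well at (384,62), the handle at (375,169) and the clip at (418,206). All cameras agree within 3 mm. Next is one near view of the machine with the gripper turned for pulling.

```bash
python3 - <<'E'
from h import *
for y in (-108.5,71.5): print(y,[env.inverse_kinematics(q,[180,0,y]) for q in ([.53,-.03,.1],[.47,-.01,.1],[.652,-.07,.133])])
env.goto([0.57,0.06,0.34],[180,0,-108.5])
W=env.grab_frame("wrist"); cv2.imwrite("pics/w2.png",W["image"]);np.save("w2.npy",{k:v for k,v in W.items()},allow_pickle=True)
print(env.read_state()["clock"],cents(W,"red"))
E
```

```text
-108.5 [array([ 14.27963183,  20.16511966, -22.23315321,   0.        ,
       -47.60172713, -32.77963183]), array([ 18.65331181,  14.93291251, -30.39511554,   0.        ,
       -44.67197195, -37.15331181]), array([  7.97660882,  28.94262357,  -1.77912852,   0.        ,
       -59.27824791, -26.47660882])]
71.5 [array([ 14.27963183,  20.16511966, -22.23315321,   0.        ,
       -47.60172713, 147.22036817]), array([ 18.65331181,  14.93291251, -30.39511554,   0.        ,
       -44.67197195, 142.84668819]), array([  7.97660882,  28.94262357,  -1.77912852,   0.        ,
       -59.27824791, 153.52339118])]
5.5 [(array([331.8,  41.8]), np.int32(119), array([327,  35,  11,  14], dtype=int32))]
```

View pics/w2.png

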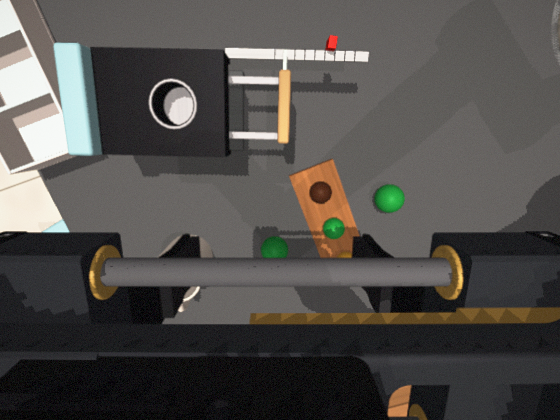

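The second wrist view shows the well ring at (173,104), the handle at (284,70–143), the pointer tip at (285,51), the bar end at (369,57) and the clip at (332,42). I'll fit the machine pose to these, then pick the ball.

```bash
python3 - <<'E'
from h import *
from scipy.optimize import least_squares
W=np.load("w2.npy",allow_pickle=True).item()
# machine pts and pixels
P=np.array([[0,0,.13],[-.130,-.042,.125],[-.130,.042,.125],[-.130,-.068,.1],[-.235,-.066,.088],[-.06,0,.13]])
U=np.array([[173,104],[285,70],[284,143],[285,51.5],[369,57],[226,102]],float)
def tf(q): return lambda X:np.c_[R.from_euler('z',q[2]).apply(X)+[q[0],q[1],0]]
r=least_squares(lambda q:(w2pix(W,tf(q)(P))-U).ravel(),[.652,-.072,-.32]);q=r.x
print(q[:2].round(4),np.degrees(q[2]).round(2),r.fun.reshape(-1,2).round(1).tolist())
c=pix2w(W,cents(W,"red")[0][0],.092); 
Rm=R.from_euler('z',q[2]); print("clip",c,"in machine",Rm.inv().apply(c-[q[0],q[1],0]), "grip",tf(q)(P*0+[-.13,0,.125])[0])
np.save("m.npy",q)
g=[.5085,.1755]
env.gripper_to(.7,20)
env.goto([*g,.10],[180,0,-92])
env.move_straight([*g,.016],rate=.1,force_limit=8)
env.gripper_to(0,12); s=env.read_state(); print(s["opening"],s["finger_force"],s["position"],s["force"])
env.move_straight([*g,.20],rate=.2)
s=env.read_state(); print(s["opening"],s["finger_force"],s["clock"])
W=env.grab_frame("side"); print(cents(W,"green")); cv2.imwrite("pics/s3.png",cv2.resize(W["image"][140:340,160:380],None,fx=2.7,fy=2.7))
E
```

```text
[ 0.6529 -0.0696] -20.21 [[0.3, -0.6], [0.8, -1.0], [-0.9, 0.3], [1.0, -1.6], [0.2, 0.1], [-1.4, 3.0]]
clip [ 0.45036978 -0.08111874  0.092     ] in machine [-0.18612689 -0.0807892   0.092     ] grip [ 0.53095039 -0.02469279  0.125     ]
0.4060708595461708 11.999936699867249 [0.50856859 0.17554742 0.01610977] [-0.44799777 -0.08863392 -0.01133619]
0.40434226598650264 12.000031918287277 9.95
[(array([269.7, 219.6]), np.int32(185), array([263, 212,  14,  17], dtype=int32)), (array([230.6, 267.1]), np.int32(273), array([222, 258,  19,  19], dtype=int32)), (array([312.3, 290.3]), np.int32(301), array([303, 281,  19,  20], dtype=int32))]
```

View pics/s3.png

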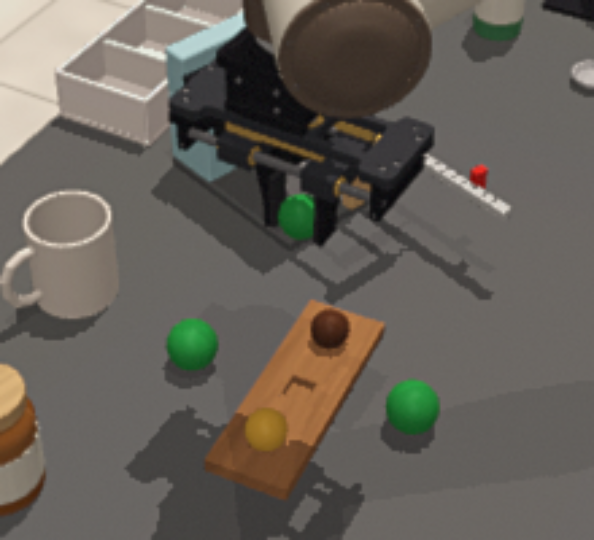

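The ball is held (opening matches 35 mm) and the two other balls are in place. Now to the well.

```bash
python3 - <<'E'
from h import *
g=[.6527,-.0706]
env.goto([*g,.20],[180,0,-110])
env.move_straight([*g,.150],rate=.15)
S=env.grab_frame("side");T=env.grab_frame("top"); cv2.imwrite("pics/s4.png",np.hstack([cv2.resize(S["image"][130:240,200:320],(400,366),interpolation=3),cv2.resize(T["image"][140:230,240:340],(400,366),interpolation=3)]))
for p in (S,T):
  for c,a,b in cents(p,"green"): print(c,a,pix2w(p,c,.162).round(4))
print(env.move_straight([*g,.134],rate=.05,force_limit=6),env.read_state()["position"],env.read_state()["clock"])
E
```

```text
[264.3 163.1] 99 [ 0.6572 -0.0677  0.162 ]
[230.6 267.1] 277 [0.5351 0.2953 0.162 ]
[312.3 290.3] 303 [0.3622 0.2738 0.162 ]
False [ 0.65251688 -0.07073292  0.13353296] 12.15
```

View pics/s4.png

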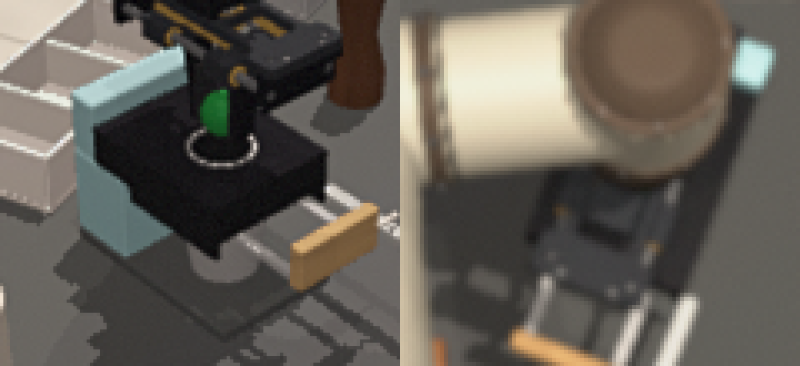

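The side picture shows the ball (crop 216,112) directly above the well ring (222,147), and the descent met no contact, so I release.

```bash
python3 - <<'E'
from h import *
g=[.6527,-.0706]
env.gripper_to(.75); env.dwell(.3)
env.move_straight([*g,.22],rate=.25)
env.goto([.60,.06,.30],[180,0,-110])
env.dwell(.3)
S=env.grab_frame("side");W=env.grab_frame("wrist")
cv2.imwrite("pics/s5.png",np.hstack([cv2.resize(S["image"][130:240,200:320],(400,366),interpolation=3),cv2.resize(W["image"][:230,100:350],(398,366),interpolation=3)]))
for p in (S,W):
  for c,a,b in cents(p,"green"): print(c,a,b,pix2w(p,c,.115).round(4))
print(cents(W,"red"),pix2w(W,cents(W,"red")[0][0],.092),env.read_state()["clock"])
E
```

```text
[266.5 175.3] 56 [261 172  12   7] [ 0.6575 -0.08    0.115 ]
[230.5 267.2] 272 [222 258  19  19] [0.5614 0.2577 0.115 ]
[312.3 290.3] 305 [303 281  20  20] [0.3775 0.2345 0.115 ]
[188.6  94. ] 888 [171  77  35  35] [ 0.6523 -0.0713  0.115 ]
[419.7 194.6] 805 [403 180  34  30] [0.444  0.1228 0.115 ]
[294.6 249.7] 429 [280 240  30  18] [0.6041 0.1375 0.115 ]
[(array([361.3,  19.8]), np.int32(153), array([356,  12,  12,  16], dtype=int32))] [ 0.44920586 -0.08131275  0.092     ] 14.8417
```

View pics/s5.png

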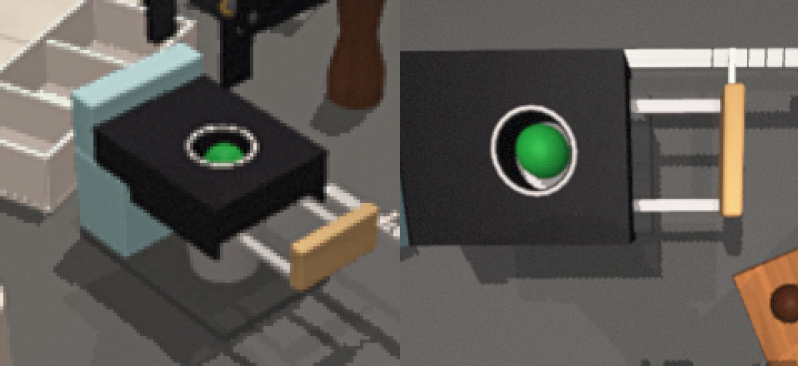

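The ball lies in the well and the slide is shut (ball (224,154), handle unmoved). Now I take the handle and pull about 56 mm.

```bash
python3 - <<'E'
from h import *
g=np.array([.531,-.025]); d=R.from_euler('z',-20,degrees=True).apply([-1,0,0])
env.gripper_to(.75)
env.goto([*g,.20],[180,0,-110])
env.move_straight([*g,.091],rate=.12,force_limit=6)
env.gripper_to(0,30); s=env.read_state(); print(s["opening"],s["finger_force"],s["position"],s["force"])
env.move_straight(np.r_[g,.091]+.056*d,rate=.05)
env.dwell(.4); s=env.read_state(); print(s["opening"],s["finger_force"],s["position"],s["force"],s["clock"])
S=env.grab_frame("side");W=env.grab_frame("wrist");T=env.grab_frame("top")
for n,p in (("S",S),("W",W),("T",T)): print(n,[(c,a) for c,a,b in cents(p,"red")]); np.save(f"f{n}.npy",p,allow_pickle=True)
cv2.imwrite("pics/s6.png",np.hstack([cv2.resize(S["image"][150:240,240:360],(400,300),interpolation=3),cv2.resize(W["image"][:210,100:380],(400,300),interpolation=3)]))
E
```

```text
0.1584480449486797 29.99931463971734 [ 0.53166775 -0.02519571  0.091013  ] [ 2.68154584 -1.62497631 -2.03962245]
0.15889410346629965 30.002463657874614 [ 0.47900267 -0.00619274  0.09102479] [ 6.23420111 -5.15267015 -5.45769974] 19.325
S []
W [(array([276.6, 105.3]), np.int32(640))]
T [(array([300.5, 256.8]), np.int32(13))]
```

View pics/s6.png

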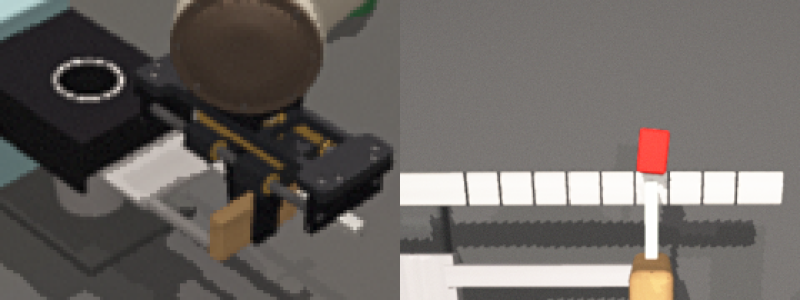

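The well is empty and the pointer tip (276,126 full frame) lines up with the clip (277,105). I'll compute the residual and look for the ball.

```bash
python3 - <<'E'
from h import *
W=np.load("fW.npy",allow_pickle=True).item()
m=R.from_euler('z',-20,degrees=True).inv()
t=pix2w(W,(276.0,125),.100);c=pix2w(W,(276.6,105.3),.092)
print("offset machine mm",m.apply(t-c)*1e3)
for n in ("side","top"):
    p=env.grab_frame(n)
    print(n,[(a.tolist(),int(b),pix2w(p,a,.045).round(3)) for a,b,_ in cents(p,"green")])
    for th in ("basket","ball_green_center"): print(th,[(r["xyz"].round(3) if hasattr(r["xyz"],"round") else r["xyz"],round(r["score"],2)) for r in env.search_frame(p,th)[:4]])
    if n=="top": T=p
cv2.imwrite("pics/s7.png",np.hstack([cv2.resize(T["image"][150:270,250:350],(400,480),interpolation=3)]))
s=env.read_state(); print(s["finger_force"],s["clock"],s["position"])
E
```

```text
offset machine mm [0.28869104 9.74472092 8.        ]
side [([230.6, 267.1], 273, array([0.6  , 0.201, 0.045])), ([312.3, 290.2], 311, array([0.4  , 0.176, 0.045]))]
basket [([0.6389, -0.0442, 0.0292], 0.73)]
ball_green_center [([0.6096, 0.1899, 0.0363], 0.59), ([0.3491, -0.4144, 0.0127], 0.57), ([0.4037, 0.1674, 0.0339], 0.52)]
top [([296.5, 190.2], 16, array([ 0.652, -0.068,  0.045])), ([215.1, 201.8], 147, array([0.61 , 0.177, 0.045]))]
basket [([0.6746, -0.0744, 0.0203], 0.56), ([0.5792, -0.0554, 0.089], 0.54)]
ball_green_center [([0.6136, 0.1782, 0.0401], 0.68)]
30.002494084183127 19.775 [ 0.47901092 -0.00618127  0.0910191 ]
```

View pics/s7.png

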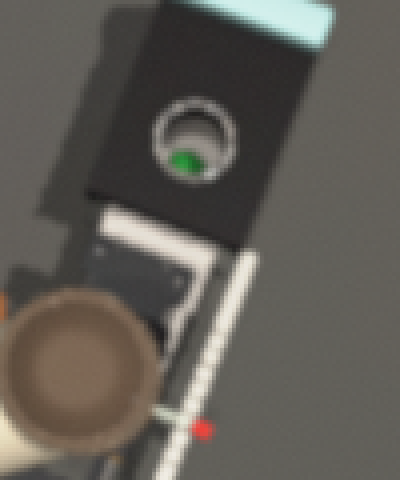

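The top view shows the green ball deep in the basket through the well (crop 185,162), and the pointer (160,410) leads to the clip with a residual of about 0.3 mm.

```bash
python3 -c "
from h import *
print(env.close_job())"
```

```text
the job is handed in; nothing more can be done
None
```

The job is handed in: the green ball is in the basket, the slide's pointer measured about 0.3 mm from the clip's centre, and the gripper is still holding the handle at 30 N; the judge's verdict was not returned.

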